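# Restock the counter lane and lock its click keeper

## Task

Restock the one-lane rack on the stockroom counter: turn the keeper's knob until it clicks open, bring the older tin forward to the front stop, and stand the new tin in the lane behind it. Then turn the knob back until the keeper clicks locked over the new tin. Keep both tins upright and leave the other goods where they are.

Things in the scene. Friction and masses are not known exactly. Their poses are not given: they have to be found in the camera images.
- rack: fixed grey metal one-lane rack. Origin on the counter under the lane's middle; x along the lane to its rear, away from the robot; y across, to the keeper's post; z up. Lane floor 4 up; inside x -70 to 70, y -34 to 34; walls and end stops 4 thick, 22 tall; front stop at x = -70. Base plate x -85 to 85, y -40 to 150. Keeper's post 36 square, 88 tall at x 28, y 110; small detent block 101 tall beside it (y 128 to 148)
- lane_front (a point): point on the lane floor, rack x = -40, where the front tin's middle stands with 2 free to the front stop; axes as the rack's
- lane_rear (a point): point on the lane floor, rack x = +28, y = 0, straight below the keeper's pad when it is locked; axes as the rack's
- keeper (a joint): keeper's angle, rad: 0 = locked (arm across the lane over its rear place), 1.35 = open (arm swung rearward, clear of the lane). Grows anticlockwise seen from above. End stops at 0 and 1.35. A detent resists with at most about 0.12 N m up to half way (0.68); past that it drives the keeper on to the other stop with a click, and it stays there by itself
- keeper_grip (a point): grip point on the keeper's upright axis, 128 above the counter, in a black wing grip 14 thick, 44 long, 38 tall (heights 104 to 142) on a black hub 36 dia (heights 91 to 104). The wing is long along this point's y and thin along its x; at joint 0 the axes are the rack's. The steel arm leaves the hub along -y
- keeper_pad (a point): centre of the underside of the keeper's round steel pad (50 dia, 5 thick), 93 above the counter and 110 from the keeper's axis, at the end of a flat steel arm 16 wide (heights 93 to 99). Grip, hub, arm and pad turn as one piece
- old_tin: older tin already in the lane: plain closed steel tin with a paper band, 56 dia x 80 tall, 0.25 kg or so, standing at the rear of the lane under the keeper's pad. Origin: centre of its underside; z up
- new_tin: new tin, the same as the older one (56 dia x 80 tall), standing on the counter to the right of the rack among other goods. Origin: centre of its underside; z up
- jar: bystander: short wide closed jar, 68 dia x 58 tall. Origin at its underside
- spray_can: bystander: tall thin can, 52 dia x 125 tall. Origin at its underside
- carton: bystander: upright cardboard carton, 60 x 44 x 90 tall. Origin at its underside
- screwdriver: bystander: screwdriver lying on the counter, about 200 long
- wrench: bystander: wrench lying on the counter, about 180 long
- mug: bystander: white mug, 80 dia x 95 tall, with a handle. Origin at its underside
- hinge_pack: bystander: flat cardboard pack, 70 x 50 x 25 tall. Origin at its underside
Mind the look-alikes: they are no part of the job. Leave any turquoise look-alike of the new_tin alone. What is shaped like the old_tin but blue is not meant.

How it is judged:
On the way, in this order (a step that is already met when the one before it is completed fails the run):
1. the keeper has clicked open (joint above 1.2 rad) (value of joint keeper above 1.2 rad), for 0.2 s.
2. the older tin stands at the front stop (within 12 mm of touching it), the keeper still open (x of old_tin in the frame of rack between -0.05 and -0.03 m and y of old_tin in the frame of rack between -0.012 and 0.012 m and z of old_tin in the frame of rack below 0.008 m and angle between old_tin's own z axis and vertical below 0.1 rad and value of joint keeper above 1.2 rad), for 0.2 s.
3. the new tin stands on the lane floor behind the older one, the keeper still open (all of step 2 and x of new_tin in the frame of rack between 0.008 and 0.05 m and y of new_tin in the frame of rack between -0.012 and 0.012 m and z of new_tin in the frame of rack below 0.008 m and angle between new_tin's own z axis and vertical below 0.1 rad), for 0.2 s.
4. the keeper has clicked locked over the new tin (joint below 0.12 rad) (x of old_tin in the frame of rack between -0.05 and -0.03 m and y of old_tin in the frame of rack between -0.012 and 0.012 m and z of each of old_tin, new_tin in the frame of rack below 0.008 m and angle between each of old_tin, new_tin's own z axis and vertical below 0.1 rad and x of new_tin in the frame of rack between 0.008 and 0.05 m and y of new_tin in the frame of rack between -0.012 and 0.012 m and value of joint keeper below 0.12 rad), for 0.2 s.
At the end, for the whole second after the job is handed in: The older tin stands upright (within 0.1 rad) on the lane floor within 12 mm of touching the front stop, the new tin stands upright on the lane floor behind it (middle at rack x = +8 mm or more), both at rest, and the keeper is locked (joint below 0.12 rad) (all of step 4 and linear speed of each of old_tin, new_tin below 0.02 m/s).
It fails at once if a tin tipped by more than 0.5 rad (angle between any of old_tin, new_tin's own z axis and vertical above 0.5 rad).
It fails at once if another of the goods or tools shifted by more than 30 mm (distance of any of jar, spray_can, carton, screwdriver, wrench, mug, hinge_pack from where it was at the start of the episode above 0.03 m).
It also fails if it takes over 64 s, if anything falls off the work surface, if the arm or the gripper's body presses on something with over 40 N, if the wrist force passes 120 N, or if a joint passes its speed limit or range.

## Robot

A 6-joint arm with a two-finger parallel gripper is mounted at the origin on the work surface. World frame = base frame: x ahead of the robot, y to its left, z up, the work surface at z = 0. Lengths are in m, angles in rad, forces in N, time in s.
With the tool pointing down it reaches from about 0.35 to 0.775 m from the base axis. Payload 7.3 kg.
Tool frame: the origin (TCP) lies midway between the tips of the shut fingers; the grasp point (between the pads) lies 19 mm behind it (robot.grasp_offset is the z of the grasp point in the tool frame, in m); z points along the fingers, y is the direction in which the jaws open and shut (so a half turn about z gives the same grasp; the last joint's range is limited). The gripper opens to 92 mm and grips with 3 to 60 N. Pads are 19 mm wide; open, the fingers measure 130 mm over their backs; the gripper's body (75 mm by 190 mm) begins 47 mm behind the grasp point.
Start: joints at [-1.474, 0.342, 1.524, -0, 1.275, -0.146], TCP at [0.126, -0.51, 0.227] pointing down, gripper open.
Joint ranges: [-2.53, 2.53], [-0.77, 2.02], [0.04, 2.7], [-1, 4.14], [0.28, 2.66], [-3.11, 3.11]. Speed limits (rad/s): [2.57, 2.57, 3.14, 3.14, 3.14, 3.14].

## Interface

Orientations are given as [roll, pitch, yaw] about the fixed x, y, z axes, in that order (R = Rz(yaw) Ry(pitch) Rx(roll)).
In Python, from cell import observe, imaging, workorder, robot gives the robot as it stands. The module is installed in compiled form; this text tells all that it offers.
- The arm moves only by the tool send_rows, never from a script. Its argument "series" is a list of rows, each a list of 7 numbers: the shift along the tool's x, y, z in m, then the turn, a rotation vector about the tool's x, y, z in rad, then the closure, from 0 (fully open) to 1 (shut). A call has 1 to 5 rows; each row shifts and turns the commanded pose from where the row before left it, along the tool's axes as they then stand; what a row does not reach is not made up. A row lasts 1/12 s, in which the tool goes at most 41.7 mm and 7.16 degrees, less where a joint would pass 70% of its speed; a pose out of reach is approached as far as the arm can. A call is refused whole if a number of a shift passes 0.0417 or a number of a turn 0.125, either way. A call with a gripper value outside its range is refused whole. The fingers move at their own pace and stop on an object; "newtons" is the grip in N (left out, the last holds). Time passes only in rows, so rows that do not move let the fingers close. It gives the time, the measured TCP pose, the force and the opening at its end, in the units of the state.
- observe(): the state, without advancing time (a new reading comes with each control period).
- imaging.read_camera(name): name is "side" or "top"; returns a dict with "color" (420x560x3 uint8, red, green, blue), "range_z" (420x560 float32, m along the optical axis (not along the pixel's ray), 0 where there is no reading), "vfov" (degrees; the focal length in pixels is half the picture's height over the tangent of half this angle, whatever the lens; pixels are square), "cx", "cy" (the principal point, pixels), "T" (4x4, takes a point from camera to world coordinates). Camera axes: x right, y down, z forward; pixel columns grow to the right and rows downward; lengths in m; the calibration is good to about 2 mm. A picture is of the moment at which its call begins.
- workorder.hand_in(): hands the job in, once; it reports no verdict.
The state is a dict: "time": time; "qpos": joint angles; "qvel": joint speeds; "joint_efforts": joint torques, N m; "tool_pos": TCP position; "tool_rot": TCP orientation; "contact_force": force on the tool from outside, world axes, zero at the start; "torque": the same for the moment, N m; "opening": finger opening in m.
Only numpy, scipy, OpenCV 4.12 (cv2) and the standard library are available. Lean on these libraries where they do the work, as an engineer would, in place of code of your own. Each camera call takes 0.05 s, during which the arm holds its last target.

## Working session

There is one attempt and no reset: what is moved stays moved. The work goes in short steps, Python scripts to look and compute and a tool call to move; the robot and the scene stay as the last step left them, time stands still between calls to the robot, and variables do not carry over. Pictures are saved under pics/ and viewed, and the job is handed in when it is done.

Besides the shell and the picture viewer there is one more tool, called in YAML: its name, and indented under it one key for each argument. send_rows: Moves the arm, as the interface text tells. Its arguments: {"type":"object","properties":{"series":{"type":"array","items":{"type":"array","items":{"type":"number"}}},"newtons":{"type":"number"}},"required":["series"]}

```bash
mkdir -p pics; ls; cat > h.py <<'E'
import numpy as np, cv2
from cell import observe, imaging, workorder, robot
def grab(tag):
    for n in ("side","top"):
        d=imaging.read_camera(n)
        cv2.imwrite(f"pics/{tag}_{n}.png",cv2.cvtColor(d["color"],cv2.COLOR_RGB2BGR))
        np.savez(f"pics/{tag}_{n}.npz",**d)
def load(tag,n): return np.load(f"pics/{tag}_{n}.npz")
def pt(d,u,v,z=None):
    f=210/np.tan(np.radians(float(d["vfov"])/2))
    z=d["range_z"][int(v),int(u)] if z is None else z
    T=d["T"]
    p=np.array([(u-d["cx"])/f*z,(v-d["cy"])/f*z,z,1])
    return (T@p)[:3]
def cloud(d):
    f=210/np.tan(np.radians(float(d["vfov"])/2)); z=d["range_z"]
    v,u=np.mgrid[:z.shape[0],:z.shape[1]]
    P=np.stack([(u-d["cx"])/f*z,(v-d["cy"])/f*z,z],-1)
    return P@d["T"][:3,:3].T+d["T"][:3,3]
E
python3 - <<'E'
from h import *
print({k:(np.round(v,3).tolist() if not isinstance(v,str) else v) for k,v in observe().items()})
print(robot.grasp_offset)
grab("a")
for n in("side","top"):
    d=load("a",n);print(n,d["vfov"],d["cx"],d["cy"],np.round(d["T"],3).tolist())
print(observe()["time"])
E
```

```text
pics
{'time': 0.0, 'qpos': [-1.474, 0.343, 1.525, 0.0, 1.275, -0.146], 'qvel': [-0.001, -0.001, -0.001, 0.001, -0.001, -0.001], 'joint_efforts': [0.002, -43.124, -24.422, 0.072, 0.056, -0.0], 'tool_pos': [0.126, -0.509, 0.226], 'tool_rot': [-3.14, -0.0, 0.243], 'contact_force': [0.172, 1.104, 0.631], 'torque': [0.018, 0.052, -0.015], 'opening': 0.091}
-0.0188
side 44.86208648385105 282.2024464116518 213.54610302579425 [[-0.717, -0.402, 0.57, -0.107], [-0.697, 0.421, -0.58, 0.698], [-0.007, -0.813, -0.582, 0.782], [0.0, 0.0, 0.0, 1.0]]
top 50.23942300982132 278.9314272417015 217.16659072902056 [[0.019, -0.993, 0.117, 0.422], [-1.0, -0.019, -0.001, 0.057], [0.003, -0.117, -0.993, 1.063], [0.0, 0.0, 0.0, 1.0]]
0.1
```

View pics/a_top.png

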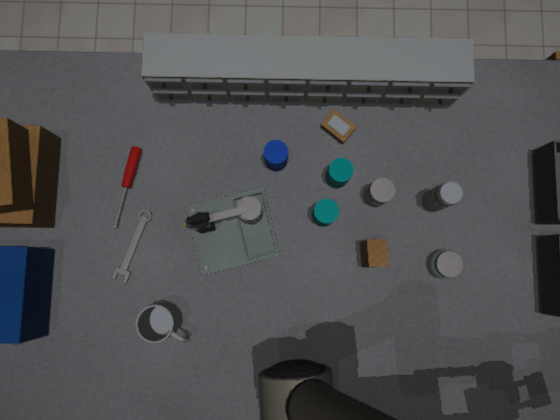

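View pics/a_side.png

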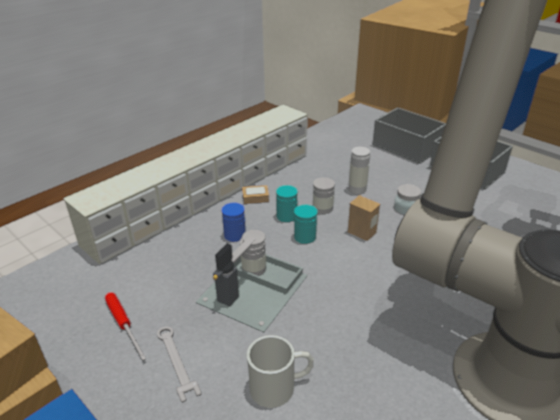

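```bash
python3 - <<'E'
from h import *
a=cv2.imread("pics/a_top.png");b=cv2.imread("pics/a_side.png")
cv2.imwrite("pics/a1.png",cv2.resize(a[130:290,160:300],None,fx=5,fy=5,interpolation=2)[:, :700][:600*2][0:800] if 0 else cv2.resize(a[140:285,165:310],None,fx=4.1,fy=4.1,interpolation=2))
cv2.imwrite("pics/a2.png",cv2.resize(b[140:330,190:430],None,fx=3.1,fy=3.1,interpolation=2))
cv2.imwrite("pics/a3.png",cv2.resize(a[140:290,300:480],None,fx=4,fy=4,interpolation=2))
d=load("a","top");s=load("a","side")
for u,v in[(276,150),(340,167),(326,207),(381,186),(449,190),(449,262),(377,247),(340,126),(250,203),(199,220),(300,300)]:
    print("top",u,v,np.round(pt(d,u,v),3))
for u,v in[(234,208),(287,191),(306,212),(324,184),(360,152),(409,190),(364,204),(254,238),(226,252)]:
    print("side",u,v,np.round(pt(s,u,v),3))
E
```

```text
top 276 150 [0.69  0.066 0.077]
top 340 167 [ 0.654 -0.078  0.078]
top 326 207 [ 0.563 -0.048  0.078]
top 381 186 [ 0.612 -0.17   0.08 ]
top 449 190 [ 0.598 -0.304  0.123]
top 449 262 [ 0.447 -0.326  0.055]
top 377 247 [ 0.475 -0.158  0.09 ]
top 340 126 [ 0.766 -0.085  0.026]
top 250 203 [0.566 0.12  0.095]
top 199 220 [0.522 0.222 0.139]
top 300 300 [ 0.353  0.004 -0.   ]
side 234 208 [0.683 0.06  0.078]
side 287 191 [ 0.64  -0.08   0.081]
side 306 212 [ 0.545 -0.045  0.08 ]
side 324 184 [ 0.597 -0.174  0.077]
side 360 152 [ 0.583 -0.301  0.126]
side 409 190 [ 0.436 -0.326  0.059]
side 364 204 [ 0.458 -0.156  0.089]
side 254 238 [0.542 0.126 0.1  ]
side 226 252 [0.514 0.226 0.138]
```

View pics/a1.png

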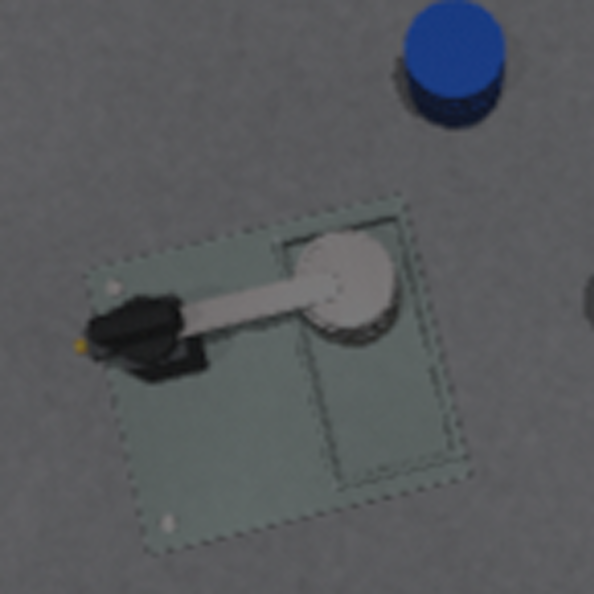

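View pics/a2.png

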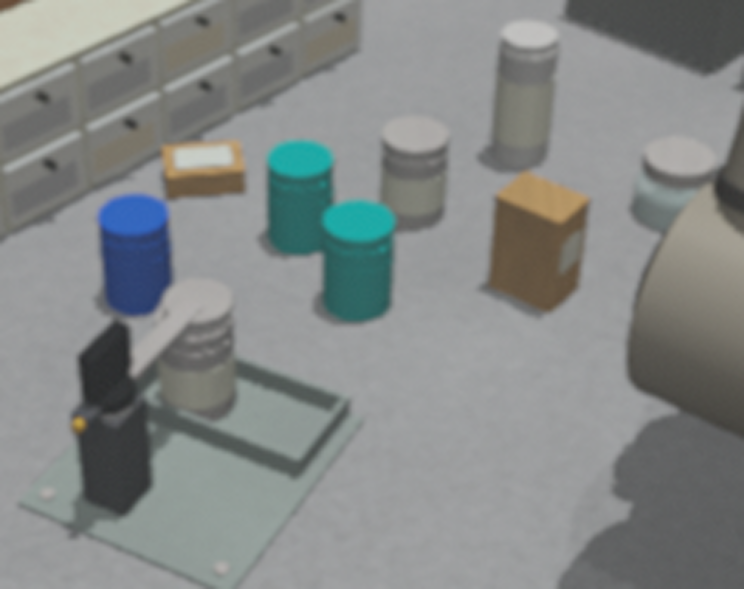

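View pics/a3.png

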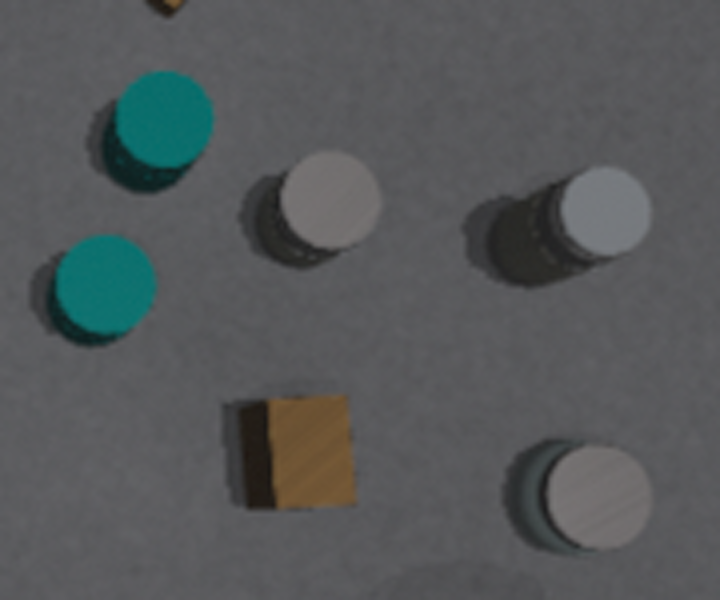

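The round objects in the top view are as follows:
- Blue tin at (276,152): a look-alike of the old tin, not meant.
- Turquoise tins at (340,170) and (325,211): look-alikes of the new tin, not meant.
- Tall spray can at (448,193), 125 mm high.
- Flat jar at (449,264), 57 mm high.
- Plain steel tin with a paper band at (381,190), 80 mm high: this fits the new tin, and the side crop confirms it.

The old tin stands under the pad at (250,208). Next I fit accurate poses.

```bash
cat >> h.py <<'E'
def comp(P,c,r,zlo,zhi):
    m=(np.hypot(P[...,0]-c[0],P[...,1]-c[1])<r)&(P[...,2]>zlo)&(P[...,2]<zhi)
    q=P[m]; 
    (x,y),rad=cv2.minEnclosingCircle(q[:,:2].astype(np.float32))
    return len(q),np.round([x,y,rad,np.median(q[:,2])],4),np.round(q.mean(0),4)
E
python3 - <<'E'
from h import *
for n in("top","side"):
    d=load("a",n);P=cloud(d)
    print(n,"new",comp(P,(.605,-.172),.045,.074,.088))
    print(n,"turq1",comp(P,(.648,-.078),.045,.074,.088))
    print(n,"turq2",comp(P,(.555,-.047),.04,.074,.088))
    print(n,"blue",comp(P,(.685,.064),.045,.074,.088))
    print(n,"carton",comp(P,(.467,-.157),.06,.08,.1))
    print(n,"pad",comp(P,(.557,.121),.035,.09,.106))
    m=(np.hypot(P[...,0]-.52,P[...,1]-.223)<.05)&(P[...,2]>.132)&(P[...,2]<.15)
    q=P[m][:,:2]; r=cv2.minAreaRect(q.astype(np.float32)); print(n,"wing",len(q),r,q.mean(0))
    c=P[...,2]
    m=(np.hypot(P[...,0]-.51,P[...,1]-.12)<.2)&(c>.016)&(c<.03)&(P[...,1]<.2)&(P[...,1]>0.03)&(P[...,0]<.64)&(P[...,0]>.38)
    q=P[m]; print(n,"walls",len(q), cv2.minAreaRect(q[:,:2].astype(np.float32)))
d=load("a","top")
# base plate corners in the crop
for name,(cu,cv_) in dict(RL=(88,268),RR=(405,198),FR=(468,475),FL=(152,552)).items():
    u,v=165+cu/4.1,140+cv_/4.1
    # intersect with z=.004
    f=210/np.tan(np.radians(float(d["vfov"])/2));T=d["T"]
    r=T[:3,:3]@np.array([(u-d["cx"])/f,(v-d["cy"])/f,1]);t=(.003-T[2,3])/r[2]
    print(name,u,v,np.round(T[:3,3]+t*r,4),np.round(pt(d,u,v),4))
E
```

```text
top new (487, array([ 0.6034, -0.1714,  0.028 ,  0.0791]), array([ 0.6029, -0.1714,  0.0791]))
top turq1 (483, array([ 0.6472, -0.0792,  0.0283,  0.0791]), array([ 0.6473, -0.0787,  0.079 ]))
top turq2 (493, array([ 0.5536, -0.0469,  0.0279,  0.0789]), array([ 0.5536, -0.0468,  0.0789]))
top blue (479, array([0.686 , 0.0681, 0.0286, 0.079 ]), array([0.6855, 0.0679, 0.079 ]))
top carton (577, array([ 0.4626, -0.157 ,  0.036 ,  0.0888]), array([ 0.4627, -0.1573,  0.0888]))
top pad (434, array([0.5518, 0.126 , 0.0285, 0.0971]), array([0.5528, 0.1238, 0.0971]))
top wing 150 ((0.525037407875061, 0.2276872992515564), (0.014152316376566887, 0.0439823642373085), 15.151809692382812) [0.52480512 0.22755416]
top walls 322 ((0.5268047451972961, 0.1150277629494667), (0.14829806983470917, 0.07588914036750793), 14.893621444702148)
side new (225, array([ 0.5983, -0.1741,  0.0311,  0.08  ]), array([ 0.5963, -0.1718,  0.0797]))
side turq1 (248, array([ 0.6433, -0.0817,  0.0309,  0.0798]), array([ 0.6409, -0.0789,  0.0797]))
side turq2 (286, array([ 0.5495, -0.0481,  0.0298,  0.0799]), array([ 0.5478, 
[... 213 characters left out ...]
 pad (298, array([0.5507, 0.1244, 0.03  , 0.0978]), array([0.5472, 0.1228, 0.0977]))
side wing 152 ((0.5204475522041321, 0.22588102519512177), (0.01548834703862667, 0.04561624675989151), 14.534873008728027) [0.51871511 0.22834411]
side walls 477 ((0.5203331112861633, 0.11167563498020172), (0.14661507308483124, 0.08177398145198822), 14.88109016418457)
RL 186.46341463414635 205.3658536585366 [0.5708 0.2778 0.003 ] [0.5709 0.2778 0.0026]
RR 263.7804878048781 188.2926829268293 [0.6157 0.0941 0.003 ] [ 0.6169  0.0943 -0.0032]
FR 279.1463414634146 255.85365853658539 [0.4548 0.0542 0.003 ] [ 0.4551  0.0542 -0.0049]
FL 202.0731707317073 274.6341463414634 [0.4075 0.2341 0.003 ] [0.4075 0.2345 0.0011]
```

```bash
cat > plan.py <<'E'
from h import *
from scipy.spatial.transform import Rotation as R
def Rd(psi): return R.from_euler('xyz',[np.pi,0,psi])
def plan(wps,grip,v=.04,w=.12,start=None):
    """wps: list of (x,y,z,psi) ; constant closure. prints rounded rows in calls of 5"""
    s=observe()
    p=np.array(s["tool_pos"]) if start is None else np.array(start[:3])
    r=R.from_euler('xyz',s["tool_rot"]) if start is None else Rd(start[3])
    print("t",round(s["time"],2),"from",np.round(p,4),np.round(s["tool_rot"],4),"q",np.round(s["qpos"],2))
    rows=[]
    for x,y,z,psi in wps:
        tgt=np.array([x,y,z]); Rt=Rd(psi)
        while 1:
            d=tgt-p; rv=(r.inv()*Rt).as_rotvec()
            n=max(np.linalg.norm(d)/v,np.linalg.norm(rv)/w)
            if n<.03 and len(rows): break
            k=max(1,int(np.ceil(n-.05)))
            a=np.round(r.inv().apply(d/k),3); b=np.round(rv/k,3)
            rows.append([*a,*b,grip]); 
            p=p+r.apply(a); r=r*R.from_rotvec(b)
            if k==1: break
    for i in range(0,len(rows),5): print([[float(q)+0. for q in x] for x in rows[i:i+5]])
    print("end",np.round(p,4),r.as_euler('xyz').round(3))
E
python3 - <<'E'
from plan import *
plan([(.40,-.30,.24,.5),(.49,.10,.24,1.5),(.523,.227,.20,1.828)],0)
E
```

```text
t 0.1 from [ 0.1262 -0.5092  0.2261] [-3.1403e+00 -2.0000e-04  2.4280e-01] q [-1.47  0.34  1.52 -0.    1.28 -0.15]
[[0.035, -0.015, -0.002, 0.0, 0.0, -0.029, 0.0], [0.036, -0.014, -0.001, 0.0, 0.0, -0.029, 0.0], [0.036, -0.013, -0.002, 0.0, 0.0, -0.028, 0.0], [0.036, -0.012, -0.001, 0.0, 0.0, -0.029, 0.0], [0.037, -0.011, -0.002, 0.0, 0.0, -0.028, 0.0]]
[[0.037, -0.01, -0.001, 0.0, 0.0, -0.029, 0.0], [0.037, -0.009, -0.002, 0.0, 0.0, -0.028, 0.0], [0.037, -0.009, -0.001, -0.001, 0.0, -0.029, 0.0], [0.038, -0.007, -0.002, 0.0, 0.0, -0.028, 0.0], [0.025, -0.028, 0.0, 0.0, 0.0, -0.091, 0.0]]
[[0.027, -0.026, 0.0, 0.0, 0.0, -0.091, 0.0], [0.029, -0.023, 0.0, 0.0, 0.0, -0.091, 0.0], [0.031, -0.02, 0.0, 0.0, 0.0, -0.091, 0.0], [0.033, -0.017, 0.0, 0.0, 0.0, -0.091, 0.0], [0.034, -0.014, 0.0, 0.0, 0.0, -0.091, 0.0]]
[[0.036, -0.011, 0.0, 0.0, 0.0, -0.091, 0.0], [0.036, -0.008, 0.0, 0.0, 0.0, -0.091, 0.0], [0.037, -0.005, 0.0, 0.0, 0.0, -0.091, 0.0], [0.038, -0.001, 0.0, 0.0, 0.0, -0.091, 0.0], [0.037, 0.002, 0.001, 0.0, 0.0, -0.09, 0.0]]
[[0.032, 0.006, 0.01, 0.0, 0.0, -0.082, 0.0], [0.032, 0.009, 0.01, 0.0, 0.0, -0.082, 0.0], [0.031, 0.011, 0.01, 0.0, 0.0, -0.082, 0.0], [0.03, 0.013, 0.01, 0.0, 0.0, -0.082, 0.0]]
end [0.5226 0.2271 0.1996] [ 3.141 -0.     1.828]
```

send_rows:
  series:
    - [0.035, -0.015, -0.002, 0, 0, -0.029, 0]
    - [0.036, -0.014, -0.001, 0, 0, -0.029, 0]
    - [0.036, -0.013, -0.002, 0, 0, -0.028, 0]
    - [0.036, -0.012, -0.001, 0, 0, -0.029, 0]
    - [0.037, -0.011, -0.002, 0, 0, -0.028, 0]

```text
time: 0.52
tool_pos: [0.28, -0.3927, 0.2344]
tool_rot: [-3.141, 0.0, 0.387]
contact_force: [1.2, -0.8, 0.7]
opening: 0.0919
```

send_rows:
  series:
    - [0.037, -0.01, -0.001, 0, 0, -0.029, 0]
    - [0.037, -0.009, -0.002, 0, 0, -0.028, 0]
    - [0.037, -0.009, -0.001, 0, 0, -0.029, 0]
    - [0.038, -0.007, -0.002, 0, 0, -0.028, 0]
    - [0.025, -0.028, 0, 0, 0, -0.091, 0]

```text
time: 0.93
tool_pos: [0.4119, -0.2637, 0.2405]
tool_rot: [3.14, -0.001, 0.592]
contact_force: [-0.1, 0.8, -0.1]
opening: 0.0917
```

send_rows:
  series:
    - [0.027, -0.026, 0, 0, 0, -0.091, 0]
    - [0.029, -0.023, 0, 0, 0, -0.091, 0]
    - [0.031, -0.02, 0, 0, 0, -0.091, 0]
    - [0.033, -0.017, 0, 0, 0, -0.091, 0]
    - [0.034, -0.014, 0, 0, 0, -0.091, 0]

```text
time: 1.35
tool_pos: [0.4494, -0.0812, 0.2405]
tool_rot: [-3.141, 0.0, 1.05]
contact_force: [1.3, 0.3, -0.5]
opening: 0.0918
```

send_rows:
  series:
    - [0.036, -0.011, 0, 0, 0, -0.091, 0]
    - [0.036, -0.008, 0, 0, 0, -0.091, 0]
    - [0.037, -0.005, 0, 0, 0, -0.091, 0]
    - [0.038, -0.001, 0, 0, 0, -0.091, 0]
    - [0.037, 0.002, 0.001, 0, 0, -0.09, 0]

```text
time: 1.77
tool_pos: [0.49, 0.1014, 0.2396]
tool_rot: [-3.141, 0.0, 1.504]
contact_force: [2.2, 0.1, -0.4]
opening: 0.0918
```

send_rows:
  series:
    - [0.032, 0.006, 0.01, 0, 0, -0.082, 0]
    - [0.032, 0.009, 0.01, 0, 0, -0.082, 0]
    - [0.031, 0.011, 0.01, 0, 0, -0.082, 0]
    - [0.03, 0.013, 0.01, 0, 0, -0.082, 0]
    - [0, 0, 0, 0, 0, 0, 0]

```text
time: 2.18
tool_pos: [0.5219, 0.2313, 0.1967]
tool_rot: [-3.138, -0.002, 1.836]
contact_force: [-1.2, 0.2, 0.1]
opening: 0.0917
```

```bash
python3 - <<'E'
from plan import *
grab("b"); s=observe(); print(np.round(s["tool_pos"],4),np.round(s["tool_rot"],4))
cv2.imwrite("pics/b1.png",cv2.resize(cv2.imread("pics/b_side.png")[100:320,120:400],None,fx=2.7,fy=2.7,interpolation=2))
cv2.imwrite("pics/b2.png",cv2.resize(cv2.imread("pics/b_top.png")[130:290,120:320],None,fx=3.7,fy=3.7,interpolation=2))
# fingertip clusters in side cloud
for n in("side","top"):
    P=cloud(load("b",n)); c=P[...,2]
    m=(np.hypot(P[...,0]-.522,P[...,1]-.23)<.1)&(c>.192)&(c<.215)
    q=P[m]; print(n,len(q)); 
    if len(q): 
        R0=Rd(s["tool_rot"][2]); l=R0.inv().apply(q-s["tool_pos"]); 
        for sg in(1,-1):
            k=l[l[:,1]*sg>0]
            if len(k): print(sg,len(k),k.min(0).round(4),k.max(0).round(4),np.percentile(k,[5,95],axis=0).round(4).tolist())
E
```

```text
[0.522  0.2275 0.1984] [-3.1391e+00  4.0000e-04  1.8295e+00]
side 143
1 94 [-0.008   0.0419 -0.0165] [0.0172 0.0606 0.0051] [[-0.0052, 0.0431, -0.0161], [0.0155, 0.0581, 0.0004]]
-1 49 [-0.0074 -0.0652 -0.0164] [ 0.0157 -0.0486 -0.002 ] [[-0.0044, -0.0647, -0.0161], [0.0153, -0.0497, -0.0027]]
top 0
```

View pics/b1.png

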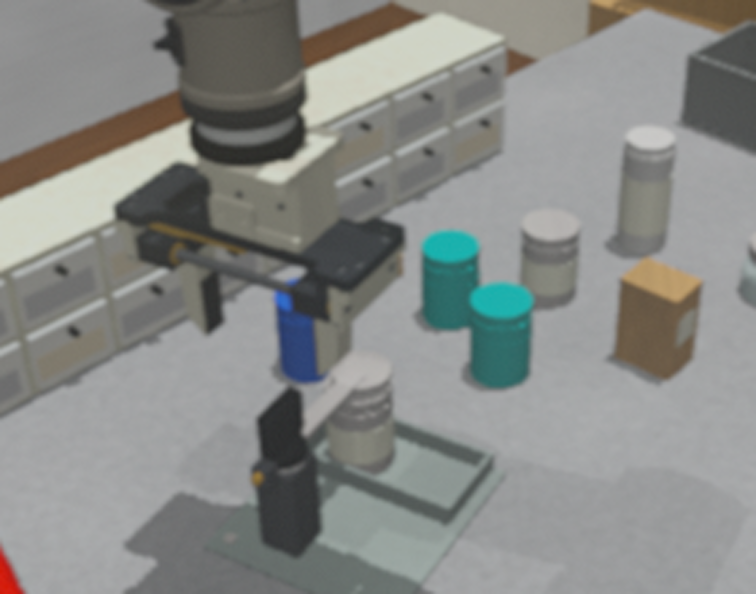

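View pics/b2.png

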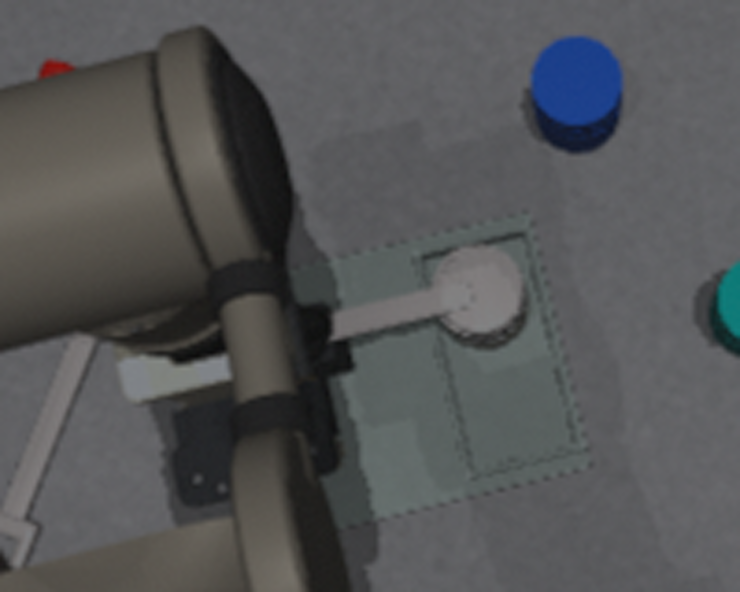

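```bash
python3 - <<'E'
from plan import *
plan([(.525,.2268,.16,1.828),(.525,.2268,.110,1.828)],0)
E
```

```text
t 2.28 from [0.522  0.2275 0.1984] [-3.1391e+00  4.0000e-04  1.8295e+00] q [ 0.28  0.45  1.44 -0.    1.26  0.02]
[[-0.001, 0.003, 0.038, -0.003, 0.0, 0.002, 0.0], [0.0, 0.0, 0.025, 0.0, 0.0, 0.0, 0.0], [0.0, 0.0, 0.025, 0.0, 0.0, 0.0, 0.0]]
end [0.5251 0.2272 0.1104] [3.141 0.    1.828]
```

send_rows:
  series:
    - [-0.001, 0.003, 0.038, -0.003, 0, 0.002, 0]
    - [0, 0, 0.025, 0, 0, 0, 0]
    - [0, 0, 0.025, 0, 0, 0, 0]
    - [0, 0, 0, 0, 0, 0, 0]
    - [0, 0, 0, 0, 0, 0, 0]

```text
time: 2.7
tool_pos: [0.5255, 0.2253, 0.1115]
tool_rot: [3.141, 0.0, 1.824]
contact_force: [0.8, -0.1, 0.2]
opening: 0.0922
```

send_rows:
  series:
    - [0, 0, 0, 0, 0, 0, 1]
    - [0, 0, 0, 0, 0, 0, 1]
    - [0, 0, 0, 0, 0, 0, 1]
    - [0, 0, 0, 0, 0, 0, 1]
    - [0, 0, 0, 0, 0, 0, 1]
  newtons: 30

```text
time: 3.12
tool_pos: [0.5263, 0.2266, 0.1125]
tool_rot: [3.137, 0.0, 1.826]
contact_force: [0.3, 1.0, 0.1]
opening: 0.0631
```

send_rows:
  series:
    - [0, 0, 0, 0, 0, 0, 1]
    - [0, 0, 0, 0, 0, 0, 1]
    - [0, 0, 0, 0, 0, 0, 1]
    - [0, 0, 0, 0, 0, 0, 1]
    - [0, 0, 0, 0, 0, 0, 1]
  newtons: 40

```text
time: 3.53
tool_pos: [0.5259, 0.2265, 0.1116]
tool_rot: [3.139, 0.0, 1.826]
contact_force: [-0.5, 0.1, -0.2]
opening: 0.0297
```

send_rows:
  series:
    - [0, 0, 0, 0, 0, 0, 1]
    - [0, 0, 0, 0, 0, 0, 1]
    - [0, 0, 0, 0, 0, 0, 1]
    - [0, 0, 0, 0, 0, 0, 1]

```text
time: 3.87
tool_pos: [0.5244, 0.2261, 0.1114]
tool_rot: [-3.141, 0.0, 1.826]
contact_force: [-4.2, -1.9, 2.7]
opening: 0.0138
```

send_rows:
  series:
    - [0, 0, 0, 0, 0, -0.08, 1]
    - [0, 0, 0, 0, 0, -0.1, 1]
    - [0, 0, 0, 0, 0, -0.1, 1]
    - [0, 0, 0, 0, 0, -0.1, 1]
    - [0, 0, 0, 0, 0, -0.1, 1]
  newtons: 50

```text
time: 4.28
tool_pos: [0.5249, 0.2264, 0.1115]
tool_rot: [3.141, 0.0, 2.311]
contact_force: [-2.8, 0.0, 1.0]
opening: 0.0133
```

send_rows:
  series:
    - [0, 0, 0, 0, 0, -0.1, 1]
    - [0, 0, 0, 0, 0, -0.1, 1]
    - [0, 0, 0, 0, 0, -0.1, 1]
    - [0, 0, 0, 0, 0, -0.1, 1]
    - [0, 0, 0, 0, 0, -0.1, 1]

```text
time: 4.7
tool_pos: [0.5252, 0.2269, 0.1115]
tool_rot: [3.14, 0.001, 2.811]
contact_force: [-2.0, 3.1, 0.5]
opening: 0.0132
```

send_rows:
  series:
    - [0, 0, 0, 0, 0, -0.1, 1]
    - [0, 0, 0, 0, 0, -0.1, 1]
    - [0, 0, 0, 0, 0, -0.1, 1]
    - [0, 0, 0, 0, 0, -0.08, 1]
    - [0, 0, 0, 0, 0, 0, 1]

```text
time: 5.12
tool_pos: [0.5252, 0.2273, 0.1115]
tool_rot: [3.14, 0.002, -3.096]
contact_force: [-1.7, 4.9, 0.2]
opening: 0.0138
```

send_rows:
  series:
    - [0, 0, 0, 0, 0, 0, 0.3]
    - [0, 0, 0, 0, 0, 0, 0]
    - [0, 0, 0, 0, 0, 0, 0]
    - [0, 0, 0, 0, 0, 0, 0]
    - [0, 0, 0, 0, 0, 0, 0]

```text
time: 5.53
tool_pos: [0.5261, 0.2263, 0.1118]
tool_rot: [3.141, 0.003, -3.098]
contact_force: [-0.1, 0.2, -0.3]
opening: 0.0427
```

send_rows:
  series:
    - [0, 0, -0.03, 0, 0, 0, 0]
    - [0, 0, -0.04, 0, 0, 0, 0]
    - [0, 0, -0.03, 0, 0, 0, 0]
    - [0, 0, 0, 0, 0, 0, 0]

```text
time: 5.87
tool_pos: [0.5287, 0.2272, 0.2186]
tool_rot: [3.138, 0.015, -3.098]
contact_force: [0.2, -0.5, 0.9]
opening: 0.0694
```

```bash
python3 - <<'E'
from plan import *
grab("c")
cv2.imwrite("pics/c1.png",cv2.resize(cv2.imread("pics/c_side.png")[100:320,120:400],None,fx=2.7,fy=2.7,interpolation=2))
cv2.imwrite("pics/c2.png",cv2.resize(cv2.imread("pics/c_top.png")[130:290,120:320],None,fx=3.7,fy=3.7,interpolation=2))
P=cloud(load("c","top")); print("old",comp(P,(.553,.122),.04,.075,.09))
P=cloud(load("c","side")); print("old",comp(P,(.549,.122),.04,.079,.09))
# rack, top-camera: origin
plan([(.5531,.1222,.16,3.99),(.5531,.1222,.045,4.15)],0)
E
```

```text
old (494, array([0.5557, 0.1244, 0.028 , 0.0828]), array([0.5553, 0.1243, 0.0828]))
old (355, array([0.5522, 0.1234, 0.0298, 0.0836]), array([0.55  , 0.1236, 0.0835]))
t 5.97 from [0.5262 0.2265 0.2129] [ 3.1405  0.006  -3.0978] q [ 0.27  0.44  1.42 -0.    1.28 -1.34]
[[-0.003, -0.015, 0.008, 0.0, 0.001, -0.115, 0.0], [-0.001, -0.015, 0.007, 0.0, 0.001, -0.115, 0.0], [0.0, -0.015, 0.008, 0.0, 0.001, -0.115, 0.0], [0.002, -0.015, 0.007, 0.0, 0.001, -0.115, 0.0], [0.004, -0.015, 0.008, 0.0, 0.001, -0.115, 0.0]]
[[0.006, -0.015, 0.007, -0.001, 0.0, -0.115, 0.0], [0.007, -0.014, 0.008, 0.0, 0.001, -0.115, 0.0], [0.0, 0.0, 0.038, 0.0, 0.0, -0.053, 0.0], [0.0, 0.0, 0.038, 0.0, 0.0, -0.053, 0.0], [0.0, 0.0, 0.039, 0.0, 0.0, -0.054, 0.0]]
end [0.553  0.122  0.0449] [-3.142 -0.    -2.133]
```

View pics/c1.png

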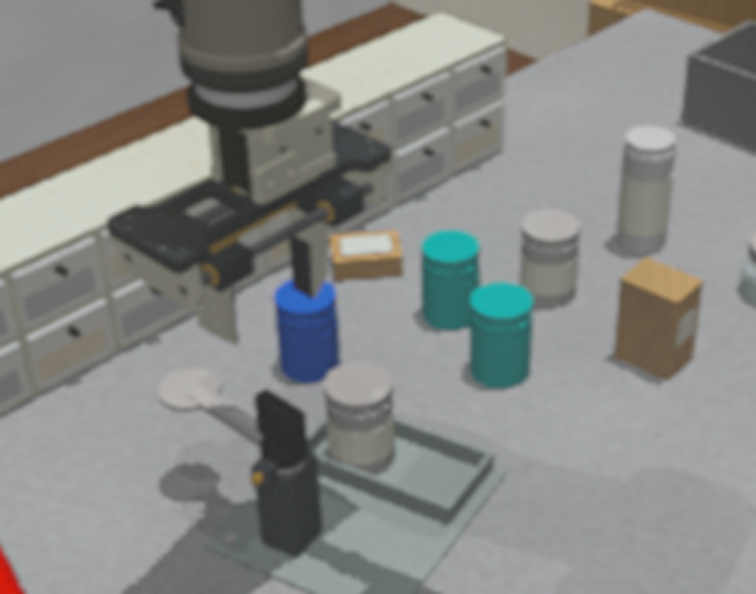

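View pics/c2.png

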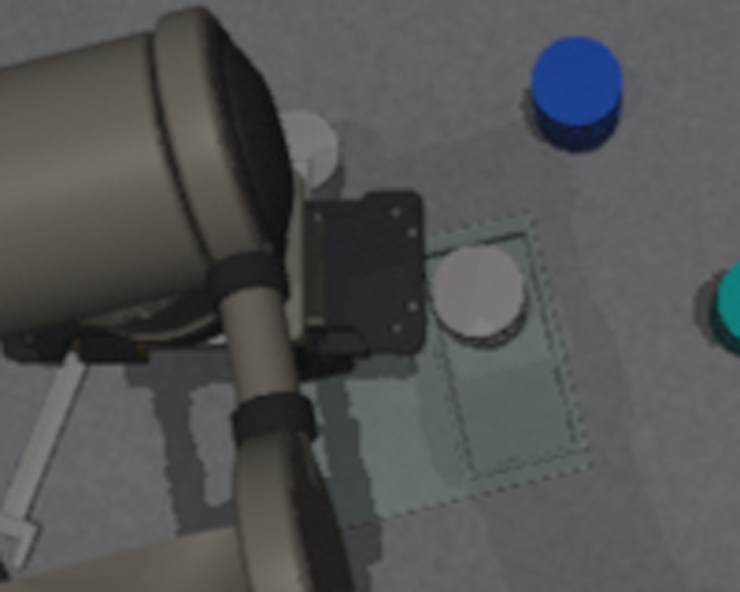

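```bash
python3 - <<'E'
from plan import *
plan([(.5555,.1238,.15,4.15),(.5555,.1238,.045,4.15)],0)
E
```

```text
t 5.97 from [0.5262 0.2265 0.2129] [ 3.1405  0.006  -3.0978] q [ 0.27  0.44  1.42 -0.    1.28 -1.34]
[[-0.003, -0.013, 0.008, 0.0, 0.001, -0.121, 0.0], [-0.001, -0.013, 0.008, 0.0, 0.001, -0.121, 0.0], [0.0, -0.013, 0.008, 0.0, 0.001, -0.12, 0.0], [0.002, -0.013, 0.008, 0.0, 0.001, -0.121, 0.0], [0.003, -0.013, 0.008, 0.0, 0.0, -0.12, 0.0]]
[[0.005, -0.013, 0.008, 0.0, 0.001, -0.121, 0.0], [0.006, -0.012, 0.007, -0.001, 0.0, -0.12, 0.0], [0.008, -0.011, 0.008, 0.0, 0.001, -0.121, 0.0], [0.0, 0.0, 0.035, 0.0, 0.0, 0.0, 0.0], [0.0, 0.0, 0.035, 0.0, 0.0, 0.0, 0.0]]
[[0.0, 0.0, 0.035, 0.0, 0.0, 0.0, 0.0]]
end [0.5553 0.1236 0.0449] [-3.141 -0.    -2.133]
```

send_rows:
  series:
    - [-0.003, -0.013, 0.008, 0, 0, -0.121, 0]
    - [-0.001, -0.013, 0.008, 0, 0, -0.121, 0]
    - [0, -0.013, 0.008, 0, 0, -0.12, 0]
    - [0.002, -0.013, 0.008, 0, 0, -0.121, 0]
    - [0.003, -0.013, 0.008, 0, 0, -0.12, 0]

```text
time: 6.38
tool_pos: [0.5423, 0.1622, 0.1693]
tool_rot: [3.141, -0.001, -2.489]
contact_force: [0.8, -0.5, -0.1]
opening: 0.092
```

send_rows:
  series:
    - [0.005, -0.013, 0.008, 0, 0, -0.121, 0]
    - [0.006, -0.012, 0.007, 0, 0, -0.12, 0]
    - [0.008, -0.011, 0.008, 0, 0, -0.121, 0]
    - [0, 0, 0, 0, 0, 0, 0]
    - [0, 0, 0, 0, 0, 0, 0]

```text
time: 6.8
tool_pos: [0.5538, 0.1232, 0.1469]
tool_rot: [3.141, -0.0, -2.137]
contact_force: [-0.2, 0.8, 0.6]
opening: 0.0918
```

```bash
python3 - <<'E'
from plan import *
plan([(.5555,.1238,.12,4.15),(.5555,.1238,.045,4.15)],0)
print(observe()["opening"])
E
```

```text
t 6.8 from [0.5538 0.1232 0.1469] [ 3.1406 -0.     -2.1374] q [ 0.08  0.49  1.52  0.    1.13 -2.49]
[[-0.001, -0.001, 0.027, 0.001, 0.0, -0.004, 0.0], [0.0, 0.0, 0.037, 0.0, 0.0, 0.0, 0.0], [0.0, 0.0, 0.038, 0.0, 0.0, 0.0, 0.0]]
end [0.5551 0.1235 0.0449] [ 3.142 -0.    -2.133]
0.09176367200948024
```

send_rows:
  series:
    - [-0.001, -0.001, 0.027, 0, 0, -0.004, 0]
    - [0, 0, 0.037, 0, 0, 0, 0]
    - [0, 0, 0.037, 0, 0, 0, 0]
    - [0, 0, 0, 0, 0, 0, 0]

```text
time: 7.13
tool_pos: [0.5513, 0.1245, 0.0412]
tool_rot: [3.133, -0.005, -2.131]
contact_force: [-1.3, -1.1, -0.1]
opening: 0.0919
```

send_rows:
  series:
    - [0, 0, 0, 0, 0, 0, 1]
    - [0, 0, 0, 0, 0, 0, 1]
    - [0, 0, 0, 0, 0, 0, 1]
    - [0, 0, 0, 0, 0, 0, 1]
    - [0, 0, 0, 0, 0, 0, 1]
  newtons: 15

```text
time: 7.55
tool_pos: [0.5574, 0.1242, 0.0495]
tool_rot: [-3.137, 0.004, -2.129]
contact_force: [0.1, 0.3, 0.9]
opening: 0.0633
```

send_rows:
  series:
    - [0, 0, 0, 0, 0, 0, 1]
    - [0, 0, 0, 0, 0, 0, 1]
    - [0, 0, 0, 0, 0, 0, 1]
    - [0, 0, 0, 0, 0, 0, 1]

```text
time: 7.88
tool_pos: [0.5568, 0.1242, 0.0488]
tool_rot: [-3.139, 0.003, -2.129]
contact_force: [-1.6, 0.6, 7.0]
opening: 0.0558
```

send_rows:
  series:
    - [0, 0, -0.004, 0, 0, 0, 1]
    - [0.005, 0.005, 0, 0, 0, 0, 1]
    - [0.01, 0.009, 0, 0, 0, 0, 1]
    - [0.01, 0.01, 0, 0, 0, 0, 1]
    - [0.01, 0.009, 0, 0, 0, 0, 1]
  newtons: 20

```text
time: 8.3
tool_pos: [0.5084, 0.1116, 0.0512]
tool_rot: [-3.14, 0.001, -2.128]
contact_force: [-0.1, -1.4, -2.3]
opening: 0.0555
```

send_rows:
  series:
    - [0.01, 0.009, 0, 0, 0, 0, 1]
    - [0.005, 0.005, 0, 0, 0, 0, 1]
    - [0, 0, 0, 0, 0, 0, 1]
    - [0, 0, 0, 0, 0, 0, 1]

```text
time: 8.63
tool_pos: [0.4904, 0.1065, 0.0517]
tool_rot: [-3.139, 0.003, -2.129]
contact_force: [0.3, 0.2, -2.2]
opening: 0.0558
```

```bash
python3 - <<'E'
from plan import *
grab("d")
s=observe();print(np.round(s["tool_pos"],4),np.round(s["tool_rot"],3),np.round(s["contact_force"],1),s["opening"])
cv2.imwrite("pics/d1.png",cv2.resize(cv2.imread("pics/d_side.png")[100:320,120:400],None,fx=2.7,fy=2.7,interpolation=2))
E
```

```text
[0.491  0.1066 0.0517] [-3.138e+00  3.000e-03 -2.128e+00] [-0.1  0.2 -2.1] 0.05574401626096315
```

View pics/d1.png

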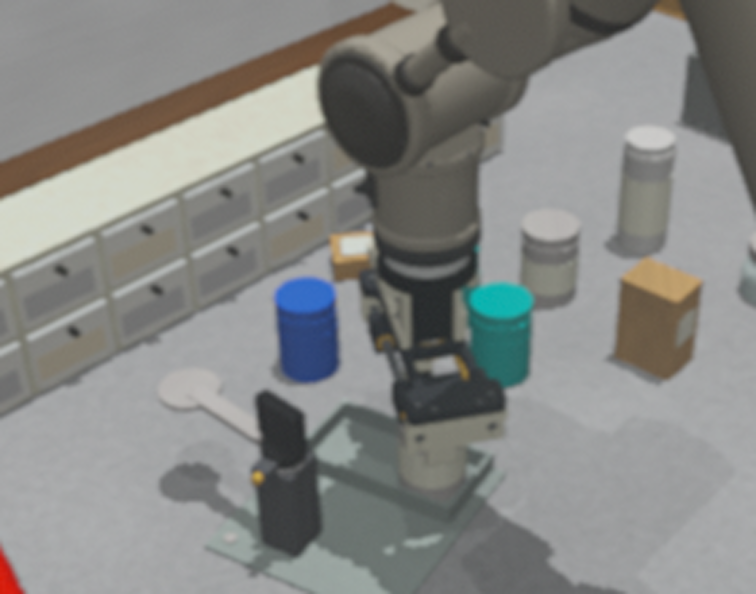

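send_rows:
  series:
    - [0.001, 0.001, 0.002, 0, 0, 0, 1]
    - [0, 0, 0.002, 0, 0, 0, 1]
    - [0, 0, 0, 0, 0, 0, 1]
    - [0, 0, 0, 0, 0, 0, 0.3]
    - [0, 0, 0, 0, 0, 0, 0]

```text
time: 9.15
tool_pos: [0.4892, 0.1063, 0.0476]
tool_rot: [-3.139, 0.003, -2.128]
contact_force: [0.1, 0.7, 0.2]
opening: 0.0648
```

send_rows:
  series:
    - [0, 0, 0, 0, 0, 0, 0]
    - [0, 0, 0, 0, 0, 0, 0]
    - [0, 0, 0, 0, 0, 0, 0]
    - [0, 0, 0, 0, 0, 0, 0]
    - [0, 0, 0, 0, 0, 0, 0]

```text
time: 9.57
tool_pos: [0.4887, 0.1062, 0.0474]
tool_rot: [-3.14, 0.002, -2.128]
contact_force: [0.1, -0.7, -0.4]
opening: 0.0915
```

send_rows:
  series:
    - [0, 0, -0.02, 0, 0, 0, 0]
    - [0, 0, -0.04, 0, 0, 0, 0]
    - [0, 0, -0.04, 0, 0, 0, 0]
    - [0, 0, -0.03, 0, 0, 0, 0]
    - [0, 0, 0, 0, 0, 0, 0]

```text
time: 9.98
tool_pos: [0.4917, 0.1064, 0.1838]
tool_rot: [-3.13, 0.009, -2.128]
contact_force: [1.8, 0.6, -0.1]
opening: 0.0921
```

```bash
python3 - <<'E'
from plan import *
plan([(.603,-.15,.20,3.9),(.603,-.1725,.14,3.9)],0)
E
```

```text
t 9.98 from [0.4917 0.1064 0.1838] [-3.1298  0.0089 -2.1282] q [ 0.06  0.33  1.66  0.    1.13 -2.52]
[[0.023, -0.033, -0.002, -0.002, 0.001, 0.036, 0.0], [0.021, -0.034, -0.002, -0.001, 0.002, 0.036, 0.0], [0.02, -0.034, -0.002, -0.002, 0.001, 0.037, 0.0], [0.019, -0.035, -0.002, -0.001, 0.002, 0.036, 0.0], [0.018, -0.036, -0.002, -0.002, 0.001, 0.037, 0.0]]
[[0.016, -0.036, -0.003, -0.001, 0.002, 0.036, 0.0], [0.015, -0.037, -0.002, -0.002, 0.001, 0.037, 0.0], [0.008, -0.008, 0.03, 0.0, 0.0, 0.0, 0.0], [0.008, -0.009, 0.029, 0.0, 0.0, 0.0, 0.0]]
end [ 0.603  -0.1728  0.1405] [ 3.141  0.    -2.383]
```

send_rows:
  series:
    - [0.023, -0.033, -0.002, 0, 0, 0.036, 0]
    - [0.021, -0.034, -0.002, 0, 0, 0.036, 0]
    - [0.02, -0.034, -0.002, 0, 0, 0.037, 0]
    - [0.019, -0.035, -0.002, 0, 0, 0.036, 0]
    - [0.018, -0.036, -0.002, 0, 0, 0.037, 0]

```text
time: 10.4
tool_pos: [0.5681, -0.0787, 0.1872]
tool_rot: [-3.14, 0.002, -2.312]
contact_force: [0.5, 0.9, 0.7]
opening: 0.0917
```

send_rows:
  series:
    - [0.016, -0.036, -0.003, 0, 0, 0.036, 0]
    - [0.015, -0.037, -0.002, 0, 0, 0.037, 0]
    - [0.008, -0.008, 0.03, 0, 0, 0, 0]
    - [0.008, -0.008, 0.029, 0, 0, 0, 0]
    - [0, 0, 0, 0, 0, 0, 0]

```text
time: 10.82
tool_pos: [0.5957, -0.1735, 0.1269]
tool_rot: [3.133, -0.002, -2.386]
contact_force: [-1.0, 0.3, -0.4]
opening: 0.0921
```

```bash
python3 - <<'E'
from plan import *
grab("e")
P=cloud(load("e","top")); print("old",comp(P,(.49,.106),.04,.075,.09))
P=cloud(load("e","side")); print("old",comp(P,(.487,.106),.04,.079,.09)); print("new",comp(P,(.6,-.172),.04,.075,.085))
cv2.imwrite("pics/e1.png",cv2.resize(cv2.imread("pics/e_top.png")[130:290,170:370],None,fx=3.7,fy=3.7,interpolation=2))
cv2.imwrite("pics/e2.png",cv2.resize(cv2.imread("pics/e_side.png")[60:320,180:460],None,fx=2.3,fy=2.3,interpolation=2))
plan([(.603,-.172,.11,3.9),(.603,-.172,.045,3.9)],0)
E
```

```text
old (507, array([0.4896, 0.1056, 0.0278, 0.0825]), array([0.4894, 0.1057, 0.0825]))
old (379, array([0.4849, 0.1039, 0.0307, 0.0837]), array([0.4837, 0.1048, 0.0836]))
new (226, array([ 0.5985, -0.1757,  0.0311,  0.0797]), array([ 0.5962, -0.1718,  0.0797]))
t 10.92 from [ 0.5984 -0.172   0.1326] [ 3.1399e+00  1.5000e-03 -2.3843e+00] q [-0.4   0.6   1.37  0.    1.17 -2.73]
[[-0.003, -0.003, 0.023, 0.002, 0.001, -0.001, 0.0], [0.0, 0.0, 0.032, 0.0, 0.0, 0.0, 0.0], [0.0, 0.0, 0.033, 0.0, 0.0, 0.0, 0.0]]
end [ 0.6027 -0.1721  0.0446] [-3.141  0.    -2.383]
```

View pics/e1.png

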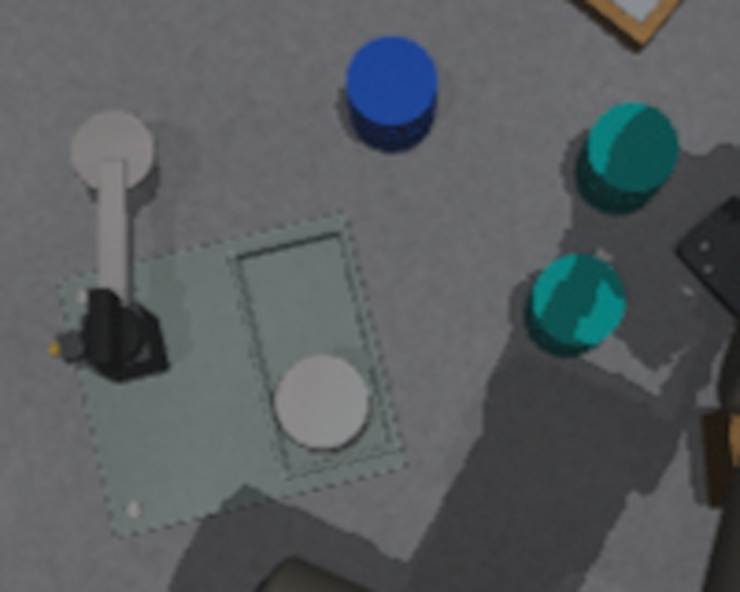

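View pics/e2.png

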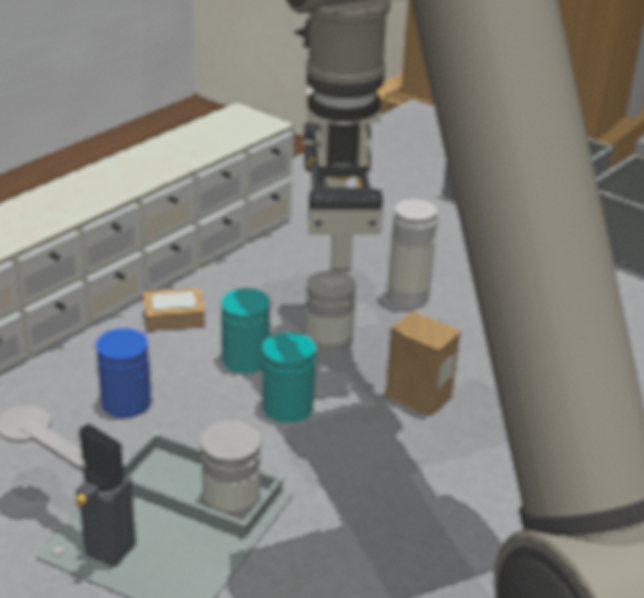

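send_rows:
  series:
    - [-0.003, -0.003, 0.023, 0, 0, 0, 0]
    - [0, 0, 0.032, 0, 0, 0, 0]
    - [0, 0, 0.032, 0, 0, 0, 0]
    - [0, 0, 0, 0, 0, 0, 0]
    - [0, 0, 0, 0, 0, 0, 0]

```text
time: 11.33
tool_pos: [0.6038, -0.1713, 0.0474]
tool_rot: [-3.141, 0.002, -2.382]
contact_force: [0.3, -0.1, 0.2]
opening: 0.0918
```

send_rows:
  series:
    - [0, 0, 0, 0, 0, 0, 1]
    - [0, 0, 0, 0, 0, 0, 1]
    - [0, 0, 0, 0, 0, 0, 1]
    - [0, 0, 0, 0, 0, 0, 1]
    - [0, 0, 0, 0, 0, 0, 1]
  newtons: 20

```text
time: 11.75
tool_pos: [0.6041, -0.1726, 0.0478]
tool_rot: [-3.139, 0.003, -2.383]
contact_force: [-0.1, 0.6, -0.4]
opening: 0.063
```

send_rows:
  series:
    - [0, 0, 0, 0, 0, 0, 1]
    - [0, 0, 0, 0, 0, 0, 1]
    - [0, 0, 0, 0, 0, 0, 1]
    - [0, 0, 0, 0, 0, 0, 1]

```text
time: 12.08
tool_pos: [0.6037, -0.1724, 0.0472]
tool_rot: [-3.14, 0.003, -2.383]
contact_force: [-2.8, 1.9, 5.1]
opening: 0.0557
```

```bash
python3 - <<'E'
from plan import *
s=observe();print(np.round(s["tool_pos"],4),np.round(s["tool_rot"],3),np.round(s["contact_force"],1),s["opening"])
plan([(.603,-.172,.21,3.9),(.5535,.122,.21,4.15)],1)
E
```

```text
[ 0.6037 -0.1724  0.0472] [-3.140e+00  3.000e-03 -2.383e+00] [-2.8  1.9  5.1] 0.05573023447173355
t 12.08 from [ 0.6037 -0.1724  0.0472] [-3.1398e+00  2.8000e-03 -2.3835e+00] q [-0.4   0.7   1.44  0.    1.   -2.73]
[[0.0, 0.0, -0.033, 0.0, 0.001, 0.0, 1.0], [0.0, 0.0, -0.032, 0.0, 0.0, 0.0, 1.0], [0.0, 0.0, -0.033, -0.001, 0.001, 0.0, 1.0], [0.0, 0.0, -0.032, 0.0, 0.0, 0.0, 1.0], [0.0, 0.001, -0.033, -0.001, 0.001, 0.0, 1.0]]
[[-0.021, 0.031, 0.0, 0.0, 0.0, -0.031, 1.0], [-0.022, 0.03, 0.0, 0.0, 0.0, -0.031, 1.0], [-0.023, 0.03, 0.0, 0.0, 0.0, -0.031, 1.0], [-0.023, 0.029, 0.0, 0.0, 0.0, -0.031, 1.0], [-0.024, 0.028, 0.0, 0.0, 0.0, -0.032, 1.0]]
[[-0.025, 0.027, 0.0, 0.0, 0.0, -0.031, 1.0], [-0.026, 0.026, 0.0, 0.0, 0.0, -0.032, 1.0], [-0.028, 0.026, 0.0, 0.0, 0.0, -0.031, 1.0]]
end [0.5537 0.1223 0.2102] [ 3.141 -0.    -2.133]
```

send_rows:
  series:
    - [0, 0, -0.02, 0, 0, 0, 1]
    - [0, 0, -0.032, 0, 0, 0, 1]
    - [0, 0, -0.035, 0, 0, 0, 1]
    - [0, 0, -0.035, 0, 0, 0, 1]
    - [0, 0, -0.035, 0, 0, 0, 1]
  newtons: 25

```text
time: 12.5
tool_pos: [0.6025, -0.1723, 0.204]
tool_rot: [3.141, 0.002, -2.383]
contact_force: [1.8, 0.1, -4.1]
opening: 0.0557
```

send_rows:
  series:
    - [-0.021, 0.031, 0, 0, 0, -0.031, 1]
    - [-0.022, 0.03, 0, 0, 0, -0.031, 1]
    - [-0.023, 0.03, 0, 0, 0, -0.031, 1]
    - [-0.023, 0.029, 0, 0, 0, -0.031, 1]
    - [-0.024, 0.028, 0, 0, 0, -0.032, 1]

```text
time: 12.92
tool_pos: [0.571, 0.0127, 0.2027]
tool_rot: [-3.141, 0.001, -2.226]
contact_force: [0.4, -0.1, -3.6]
opening: 0.0551
```

send_rows:
  series:
    - [-0.025, 0.027, 0, 0, 0, -0.031, 1]
    - [-0.026, 0.026, 0, 0, 0, -0.032, 1]
    - [-0.028, 0.026, 0, 0, 0, -0.031, 1]
    - [0, 0, 0, 0, 0, 0, 1]
    - [0, 0, 0, 0, 0, 0, 1]

```text
time: 13.33
tool_pos: [0.5533, 0.1234, 0.2028]
tool_rot: [-3.141, 0.001, -2.13]
contact_force: [-1.1, -0.2, -3.4]
opening: 0.0554
```

```bash
python3 - <<'E'
from plan import *
grab("f")
cv2.imwrite("pics/f2.png",cv2.resize(cv2.imread("pics/f_side.png")[60:320,120:400],None,fx=2.3,fy=2.3,interpolation=2))
plan([(.556,.1225,.09,4.15),(.556,.1225,.058,4.15)],1)
E
```

```text
t 13.43 from [0.5541 0.121  0.203 ] [-3.1400e+00  1.0000e-03 -2.1334e+00] q [ 0.08  0.44  1.44 -0.    1.26 -2.5 ]
[[-0.001, 0.0, 0.038, -0.001, 0.0, 0.0, 1.0], [-0.001, 0.0, 0.038, 0.0, 0.0, 0.0, 1.0], [0.0, -0.001, 0.037, -0.001, 0.001, 0.0, 1.0], [0.0, 0.0, 0.032, 0.0, 0.0, 0.0, 1.0]]
end [0.5561 0.1222 0.058 ] [ 3.141 -0.    -2.133]
```

View pics/f2.png

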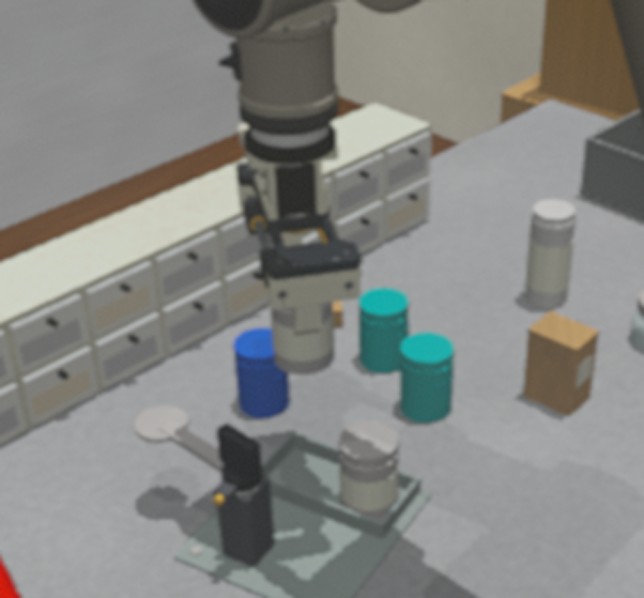

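send_rows:
  series:
    - [-0.001, 0, 0.03, 0, 0, 0, 1]
    - [-0.001, 0, 0.035, 0, 0, 0, 1]
    - [0, -0.001, 0.03, 0, 0, 0, 1]
    - [0, 0, 0.018, 0, 0, 0, 1]
    - [0, 0, 0, 0, 0, 0, 1]

```text
time: 13.85
tool_pos: [0.5538, 0.1207, 0.086]
tool_rot: [3.137, -0.004, -2.136]
contact_force: [-0.8, -0.1, -3.2]
opening: 0.0557
```

```bash
python3 - <<'E'
from plan import *
grab("g")
s=observe();print(np.round(s["tool_pos"],4),np.round(s["tool_rot"],3),np.round(s["contact_force"],1),s["opening"])
cv2.imwrite("pics/g2.png",cv2.resize(cv2.imread("pics/g_side.png")[160:310,160:340],None,fx=4,fy=4,interpolation=2))
plan([(.556,.1225,.053,4.15)],1,v=.02)
E
```

```text
[0.5568 0.1214 0.0906] [-3.140e+00  1.000e-03 -2.135e+00] [ 0.4  0.1 -2.8] 0.05556418501841801
t 13.95 from [0.5568 0.1214 0.0906] [-3.1401e+00  1.4000e-03 -2.1354e+00] q [ 0.08  0.56  1.58  0.    1.   -2.5 ]
[[0.0, 0.001, 0.019, -0.001, 0.001, -0.001, 1.0], [0.0, 0.0, 0.019, 0.0, 0.0, -0.001, 1.0]]
end [0.556  0.122  0.0526] [-3.141  0.    -2.133]
```

View pics/g2.png

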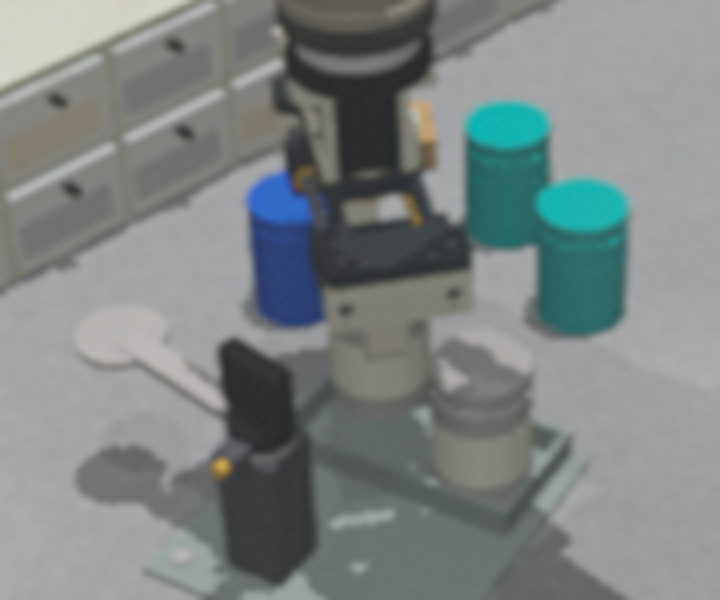

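send_rows:
  series:
    - [0, 0.001, 0.01, 0, 0, 0, 1]
    - [0, 0, 0.01, 0, 0, 0, 1]
    - [0, 0, 0.008, 0, 0, 0, 1]
    - [0, 0, 0.004, 0, 0, 0, 1]
    - [0, 0, 0, 0, 0, 0, 1]

```text
time: 14.37
tool_pos: [0.555, 0.1233, 0.0576]
tool_rot: [-3.141, 0.001, -2.133]
contact_force: [0.2, -1.2, -3.4]
opening: 0.0554
```

send_rows:
  series:
    - [0, 0, 0.003, 0, 0, 0, 1]
    - [0, 0, 0.002, 0, 0, 0, 1]
    - [0, 0, 0.001, 0, 0, 0, 1]
    - [0, 0, 0, 0, 0, 0, 1]

```text
time: 14.7
tool_pos: [0.5557, 0.1234, 0.0526]
tool_rot: [-3.139, 0.002, -2.133]
contact_force: [0.1, -0.3, -3.1]
opening: 0.0555
```

send_rows:
  series:
    - [0, 0, 0.001, 0, 0, 0, 1]
    - [0, 0, 0, 0, 0, 0, 1]
    - [0, 0, 0, 0, 0, 0, 1]

```text
time: 14.95
tool_pos: [0.5558, 0.1233, 0.0518]
tool_rot: [-3.139, 0.002, -2.133]
contact_force: [0.3, -0.1, -3.0]
opening: 0.0558
```

send_rows:
  series:
    - [0, 0, 0.001, 0, 0, 0, 1]
    - [0, 0, 0, 0, 0, 0, 1]
    - [0, 0, 0, 0, 0, 0, 0.4]
    - [0, 0, 0, 0, 0, 0, 0]
    - [0, 0, 0, 0, 0, 0, 0]

```text
time: 15.37
tool_pos: [0.5561, 0.1233, 0.0509]
tool_rot: [-3.139, 0.003, -2.133]
contact_force: [1.2, 0.2, 0.8]
opening: 0.0646
```

send_rows:
  series:
    - [0, 0, 0, 0, 0, 0, 0]
    - [0, 0, 0, 0, 0, 0, 0]
    - [0, 0, 0, 0, 0, 0, 0]
    - [0, 0, 0, 0, 0, 0, 0]
    - [0, 0, 0, 0, 0, 0, 0]

```text
time: 15.78
tool_pos: [0.5557, 0.1233, 0.0507]
tool_rot: [-3.139, 0.002, -2.133]
contact_force: [-0.9, 0.8, -1.0]
opening: 0.0912
```

send_rows:
  series:
    - [0, 0, -0.02, 0, 0, 0, 0]
    - [0, 0, -0.04, 0, 0, 0, 0]
    - [0, 0, -0.04, 0, 0, 0, 0]
    - [0, 0, -0.03, 0, 0, 0, 0]
    - [0, 0, -0.03, 0, 0, 0, 0]

```text
time: 16.2
tool_pos: [0.5553, 0.1232, 0.2129]
tool_rot: [-3.138, 0.003, -2.133]
contact_force: [1.7, 0.8, -1.5]
opening: 0.0921
```

```bash
python3 - <<'E'
from plan import *
plan([(.525,.2268,.21,3.183)],0)
E
```

```text
t 16.2 from [0.5553 0.1232 0.2129] [-3.1384e+00  2.9000e-03 -2.1334e+00] q [ 0.08  0.43  1.43  0.    1.28 -2.5 ]
[[-0.008, 0.009, 0.0, 0.0, 0.0, 0.107, 0.0], [-0.007, 0.01, 0.0, 0.0, 0.001, 0.107, 0.0], [-0.006, 0.01, 0.0, 0.0, 0.0, 0.108, 0.0], [-0.005, 0.011, 0.0, 0.0, 0.001, 0.107, 0.0], [-0.003, 0.012, 0.001, 0.0, 0.0, 0.108, 0.0]]
[[-0.002, 0.012, 0.0, 0.0, 0.001, 0.107, 0.0], [-0.001, 0.012, 0.001, 0.0, 0.001, 0.108, 0.0], [0.0, 0.012, 0.0, -0.001, 0.0, 0.107, 0.0], [0.002, 0.011, 0.001, 0.0, 0.001, 0.108, 0.0]]
end [0.5247 0.2265 0.2098] [-3.141 -0.    -3.1  ]
```

send_rows:
  series:
    - [-0.008, 0.009, 0, 0, 0, 0.107, 0]
    - [-0.007, 0.01, 0, 0, 0, 0.107, 0]
    - [-0.006, 0.01, 0, 0, 0, 0.108, 0]
    - [-0.005, 0.011, 0, 0, 0, 0.107, 0]
    - [-0.003, 0.012, 0, 0, 0, 0.108, 0]

```text
time: 16.62
tool_pos: [0.5382, 0.1816, 0.2107]
tool_rot: [-3.141, 0.003, -2.676]
contact_force: [-0.1, -0.2, -0.2]
opening: 0.0921
```

send_rows:
  series:
    - [-0.002, 0.012, 0, 0, 0, 0.107, 0]
    - [-0.001, 0.012, 0, 0, 0, 0.108, 0]
    - [0, 0.012, 0, 0, 0, 0.107, 0]
    - [0.002, 0.011, 0, 0, 0, 0.108, 0]
    - [0, 0, 0, 0, 0, 0, 0]

```text
time: 17.03
tool_pos: [0.5239, 0.2281, 0.2106]
tool_rot: [3.14, 0.003, -3.103]
contact_force: [0.2, -0.8, 0.8]
opening: 0.0917
```

```bash
python3 - <<'E'
from plan import *
grab("h")
s=observe();print(np.round(s["tool_pos"],4))
for n in("top","side"):
    P=cloud(load("h",n)); print("old",comp(P,(.488,.106),.032,.078,.09)); print("new",comp(P,(.554,.122),.032,.078,.09))
    m=(np.hypot(P[...,0]-.523,P[...,1]-.227)<.035)&(P[...,2]>.132)&(P[...,2]<.15); q=P[m][:,:2]
    if len(q)>10: print("wing",cv2.minAreaRect(q.astype(np.float32)))
cv2.imwrite("pics/h2.png",cv2.resize(cv2.imread("pics/h_side.png")[120:320,140:360],None,fx=3,fy=3,interpolation=2))
plan([(.525,.2268,.15,3.183),(.525,.2268,.111,3.183)],0)
E
```

```text
[0.5246 0.2265 0.2106]
old (501, array([0.4895, 0.1057, 0.0278, 0.0829]), array([0.4896, 0.1057, 0.083 ]))
new (491, array([0.5565, 0.1227, 0.0281, 0.0829]), array([0.556 , 0.1229, 0.0829]))
old (382, array([0.4866, 0.1035, 0.0301, 0.0837]), array([0.4837, 0.105 , 0.0834]))
new (359, array([0.5523, 0.1201, 0.0306, 0.0836]), array([0.5495, 0.1224, 0.0834]))
wing ((0.5206310153007507, 0.2267758548259735), (0.04523903504014015, 0.01477089524269104), 4.454147815704346)
t 17.13 from [0.5246 0.2265 0.2106] [ 3.1414e+00  2.9000e-03 -3.0960e+00] q [ 0.27  0.44  1.42 -0.    1.28 -1.34]
[[0.0, 0.0, 0.03, 0.0, 0.001, 0.002, 0.0], [0.0, 0.0, 0.031, 0.0, 0.002, 0.002, 0.0], [0.0, 0.0, 0.039, 0.0, 0.0, 0.0, 0.0]]
end [0.5247 0.2265 0.1106] [ 3.141 -0.    -3.1  ]
```

View pics/h2.png

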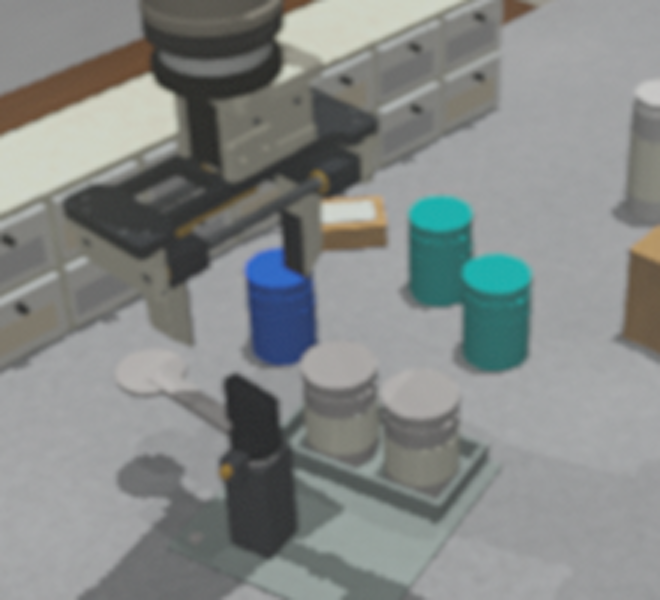

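send_rows:
  series:
    - [0, 0, 0.03, 0, 0, 0, 0]
    - [0, 0, 0.031, 0, 0, 0, 0]
    - [0, 0, 0.038, 0, 0, 0, 0]
    - [0, 0, 0, 0, 0, 0, 0]
    - [0, 0, 0, 0, 0, 0, 1]
  newtons: 50

```text
time: 17.55
tool_pos: [0.5242, 0.2256, 0.1106]
tool_rot: [-3.141, -0.001, -3.099]
contact_force: [0.5, 0.3, 0.8]
opening: 0.0883
```

send_rows:
  series:
    - [0, 0, 0, 0, 0, 0, 1]
    - [0, 0, 0, 0, 0, 0, 1]
    - [0, 0, 0, 0, 0, 0, 1]
    - [0, 0, 0, 0, 0, 0, 1]
    - [0, 0, 0, 0, 0, 0, 1]

```text
time: 17.97
tool_pos: [0.5254, 0.2267, 0.1128]
tool_rot: [3.141, 0.005, -3.1]
contact_force: [0.2, -0.8, 0.2]
opening: 0.0564
```

send_rows:
  series:
    - [0, 0, 0, 0, 0, 0, 1]
    - [0, 0, 0, 0, 0, 0, 1]
    - [0, 0, 0, 0, 0, 0, 1]
    - [0, 0, 0, 0, 0, 0, 1]
    - [0, 0, 0, 0, 0, 0, 1]

```text
time: 18.38
tool_pos: [0.5249, 0.2266, 0.1116]
tool_rot: [3.141, 0.003, -3.1]
contact_force: [0.4, 0.3, 0.4]
opening: 0.0228
```

send_rows:
  series:
    - [0, 0, 0, 0, 0, 0, 1]
    - [0, 0, 0, 0, 0, 0, 1]
    - [0, 0, 0, 0, 0, 0, 1]
    - [0, 0, 0, 0, 0, 0, 1]

```text
time: 18.72
tool_pos: [0.5249, 0.2272, 0.1116]
tool_rot: [3.14, 0.003, -3.1]
contact_force: [0.8, 4.9, -1.1]
opening: 0.0133
```

send_rows:
  series:
    - [0, 0, 0, 0, 0, 0.08, 1]
    - [0, 0, 0, 0, 0, 0.1, 1]
    - [0, 0, 0, 0, 0, 0.1, 1]
    - [0, 0, 0, 0, 0, 0.1, 1]
    - [0, 0, 0, 0, 0, 0.1, 1]

```text
time: 19.13
tool_pos: [0.5248, 0.2268, 0.1116]
tool_rot: [3.14, 0.002, 2.698]
contact_force: [0.4, 4.0, -1.2]
opening: 0.0138
```

send_rows:
  series:
    - [0, 0, 0, 0, 0, 0.1, 1]
    - [0, 0, 0, 0, 0, 0.1, 1]
    - [0, 0, 0, 0, 0, 0.1, 1]
    - [0, 0, 0, 0, 0, 0.1, 1]
    - [0, 0, 0, 0, 0, 0.1, 1]

```text
time: 19.55
tool_pos: [0.5246, 0.2266, 0.1116]
tool_rot: [3.14, 0.001, 2.198]
contact_force: [-1.1, 2.6, 0.7]
opening: 0.0135
```

send_rows:
  series:
    - [0, 0, 0, 0, 0, 0.1, 1]
    - [0, 0, 0, 0, 0, 0.1, 1]
    - [0, 0, 0, 0, 0, 0.1, 1]
    - [0, 0, 0, 0, 0, 0.07, 1]
    - [0, 0, 0, 0, 0, 0, 1]

```text
time: 19.97
tool_pos: [0.5243, 0.2264, 0.1116]
tool_rot: [3.14, 0.0, 1.831]
contact_force: [-2.2, 1.3, 1.2]
opening: 0.0136
```

send_rows:
  series:
    - [0, 0, 0, 0, 0, 0, 0.4]
    - [0, 0, 0, 0, 0, 0, 0]
    - [0, 0, 0, 0, 0, 0, 0]
    - [0, 0, 0, 0, 0, 0, 0]
    - [0, 0, 0, 0, 0, 0, 0]

```text
time: 20.38
tool_pos: [0.5251, 0.2264, 0.1117]
tool_rot: [3.138, 0.0, 1.833]
contact_force: [-0.7, 0.2, -0.5]
opening: 0.0426
```

send_rows:
  series:
    - [0, 0, -0.03, 0, 0, 0, 0]
    - [0, 0, -0.04, 0, 0, 0, 0]
    - [0, 0, -0.04, 0, 0, 0, 0]
    - [0, 0, 0, 0, 0, 0, 0]
    - [0, 0, 0, 0, 0, 0, 0]

```text
time: 20.8
tool_pos: [0.526, 0.2268, 0.2244]
tool_rot: [3.132, 0.0, 1.833]
contact_force: [0.3, 0.4, -0.6]
opening: 0.0758
```

```bash
python3 - <<'E'
from plan import *
grab("i")
for n in("top","side"):
    P=cloud(load("i",n)); print("old",comp(P,(.488,.106),.032,.078,.09)); print("pad",comp(P,(.553,.122),.028,.09,.106))
    m=(np.hypot(P[...,0]-.523,P[...,1]-.227)<.035)&(P[...,2]>.132)&(P[...,2]<.15); q=P[m][:,:2]
    if len(q)>10: print("wing",cv2.minAreaRect(q.astype(np.float32)))
cv2.imwrite("pics/i2.png",cv2.resize(cv2.imread("pics/i_side.png")[120:320,140:360],None,fx=3,fy=3,interpolation=2))
cv2.imwrite("pics/i1.png",cv2.imread("pics/i_top.png"))
E
```

```text
old (506, array([0.4895, 0.1057, 0.0278, 0.0828]), array([0.4896, 0.1057, 0.0828]))
pad (409, array([0.5528, 0.1237, 0.0261, 0.0971]), array([0.5531, 0.1226, 0.097 ]))
wing ((0.5289639830589294, 0.21307671070098877), (0.013821613043546677, 0.012662558816373348), 12.801017761230469)
old (390, array([0.4849, 0.1042, 0.0288, 0.0838]), array([0.4833, 0.1053, 0.0835]))
pad (273, array([0.5499, 0.1223, 0.0266, 0.0979]), array([0.548 , 0.1219, 0.0978]))
wing ((0.5204874277114868, 0.22724555432796478), (0.01624870114028454, 0.04367626830935478), 17.063081741333008)
```

View pics/i2.png

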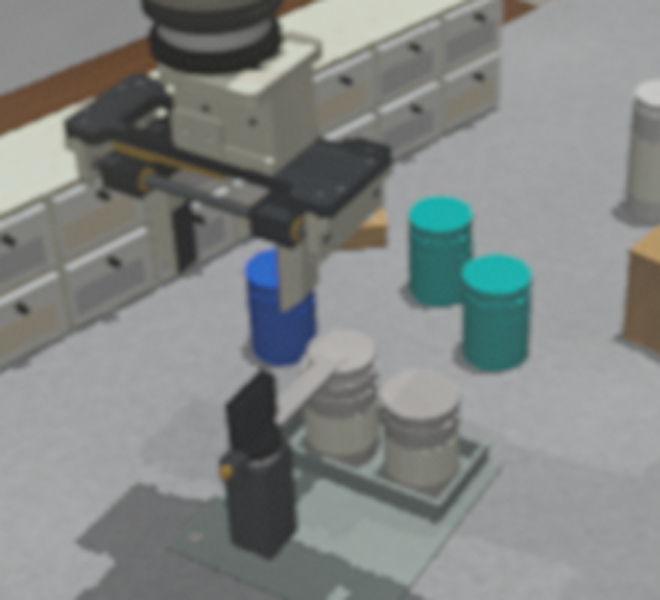

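View pics/i1.png

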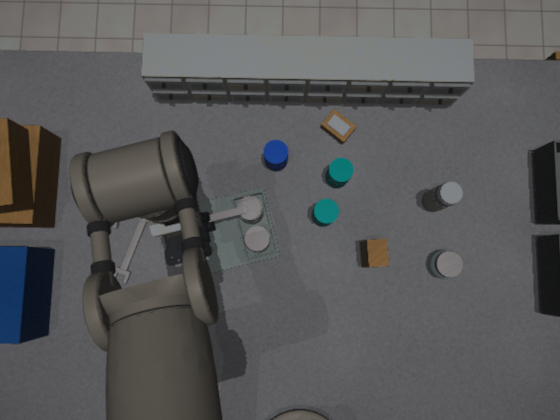

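```bash
python3 -c "
from h import *
print(workorder.hand_in(), observe()['time'])"
```

```text
the job is handed in; nothing more can be done
the job is handed in; nothing more can be done
```

The rack is restocked and I handed the job in about 21 s into the 64 s allowed. The hand-in gives no verdict.

I turned the keeper's knob 1.36 rad open and carried the older tin to the front stop. I then stood the steel new tin from among the other goods behind it and turned the knob back until the keeper locked.

Last checks from the cameras:
- **Older tin:** upright, at rack x about -38 mm and y about +1 mm, with its top at 83 mm against the expected 84.
- **New tin:** upright, at about x +31 mm and y 0 mm. I measured this just before locking; afterwards the keeper's pad hides most of it from above. It still looked upright in the last side picture.
- **Keeper:** the pad is back within 1 to 2 mm of its starting, locked position.
- **Other goods:** everything visible in the last pictures looked unmoved. The arm hid the mug, the screwdriver and part of the wrench, so I did not recheck those. The arm only passed well above that side.

The two cameras disagreed by about 4 to 6 mm in x throughout. I went by the top view, because the fingers at a known position showed the same offset in the side view.

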